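# Feed a tray of glaze test tiles past the dryer's lift gate

## Task

Load the tray of glaze test tiles into the bench dryer: with one fingertip press down the bar beside the chute so that the red gate lifts and stays up, and meanwhile, with the other finger behind the blue lip of the tray's handle, push the tray along the chute, under the raised gate and gently home against the stop inside the dryer. The gate must not knock or drop onto the tray, the tray is only pushed, never lifted, and the things standing around stay where they are. When the tray is home, take the hand away so that the gate falls shut behind it, over the flat tongue of the handle.

Things in the scene. Friction and masses are not known exactly. Their poses are not given: they have to be found in the camera images.
- dryer: White bench dryer and its aluminium loading chute, one fixed unit. Origin on the bench, below the crossing of gate plane and gate shaft. x: across the chute, away from the robot; y: along the chute, trays travel to -y; z up. Chute floor 45 mm above the bench, y = 290 to -112 mm, between rails at x = 12 and 86 mm that stand 12 mm above it. Cabinet 215 mm high from y = -30 mm on, x = -70 to 188 mm
- stop (a point): Face of the end stop inside the dryer, on the chute's centre line at chute floor level (dryer frame 49, -112, 45 mm). The tray is home when the middle of its front wall's underside is here. The dryer's mouth at y = -30 mm is 88 mm wide, 52 mm high
- gateway (a point): Point on the chute floor's centre line below the gate (dryer frame 49, 0, 45 mm). The red gate is a panel 5 mm thick, 28 mm high, across the whole chute in the plane y = 0. Shut, its lower edge is 14 mm above the chute floor; raised, it swings up in that plane, about its end on the robot's side, to as much as 120 mm above the chute floor
- shaft (a point): Gate shaft, at the gate's plane (dryer frame 0, 0, 61 mm). The 10 mm shaft runs along y from -10 to 295 mm, 16 mm above the level of the chute floor, beside the chute on the robot's side; gate and press bar are fixed to it
- gate (a joint): Turn of the gate with its press bar (one rigid part). 0 = shut; grows as the bar goes down and the gate rises; 1.45 rad at its stop. From 0.8 rad on it clears the tray and its tiles. A spring and the gate's weight always shut it; 1 to 4 N downward on the bar, 20 to 30 mm out from the shaft, holds it up
- bar (a point): Top of the press bar, mid-length, 30 mm out from the shaft; moves with it. Rubber-topped plate 4 mm thick, y = 40 to 290 mm (dryer frame), reaching 59 mm from the shaft to -x. Slopes up outwards 40 deg when shut, level at gate 0.70. A fingertip at dryer x = -20 to -36 mm, down to 7-10 mm above chute floor level, holds the gate at about 1.0 to 1.3 rad and can slide along it
- tray: Aluminium tray with ten glaze test tiles, 70 mm wide (x), 100 long (y), walls 22 high, tiles to 31 high, 0.3 to 0.54 kg, in the chute before the gate. Origin: centre of the underside of its 70 x 100 body; axes as the dryer's, front wall at y = -50 mm. Behind it a flat blue tongue handle, 30 wide, 4 thick, lies on the chute floor and ends in an upright blue lip
- lip (a point): Centre of the rear face (looking to +y, the one to push) of the blue lip of the tray's handle, 110 mm behind the tray's origin and 13 mm above its underside. The lip is 46 mm wide, 26 mm high from the chute floor, 5 mm thick. With the tray home this face is 48 mm before the gate's plane (dryer y = +48 mm)
- cup: Bystander, leave alone: white porcelain mug, 68 mm across, 58 mm high; origin at the centre of its foot
- figurine: Bystander, leave alone: small white porcelain figure, 42 mm across the base, 87 mm high; origin at the centre of its base
- bottle: Bystander, leave alone: amber glass bottle with black cap, 44 mm across, 92 mm high; origin at the centre of its base
- brush: Bystander, leave alone: slim red paint brush, 170 mm long, lying on the bench; origin at its middle, underside
- knife: Bystander, leave alone: slim modelling knife with wooden handle, 190 mm long, lying on the bench; origin at its middle, underside
- bowl: Bystander, leave alone: low white porcelain bowl, 84 mm across, 32 mm high; origin at the centre of its foot
- tube: Bystander, leave alone: white cream tube standing on its black cap, 44 mm wide, 97 mm high; origin at the centre of its cap's underside
There are look-alikes about, which are no part of the job. Of the things that look like the tray, the smaller one is meant.

How it is judged (in metres and radians):
On the way, in this order (a step that is already met when the one before it is completed fails the run):
1. a finger on the bar holds the gate up while the tray is still wholly before it (value of joint gate above 0.8 rad and contact force between the fingers and gate above 0.3 N and y of tray in the frame of dryer above 0.052 m), for 0.1 s.
2. the tray is half under the gate, a finger still holding the gate up (value of joint gate above 0.8 rad and contact force between the fingers and gate above 0.3 N and y of tray in the frame of dryer between -0.03 and 0.02 m), for 0.05 s.
At the end, for the whole second after the job is handed in: the tray lies flat on the chute floor with its front within 6 mm of the end stop, at rest, and the gate is shut behind it (gate below 0.08 rad) (y of tray in the frame of dryer below -0.056 m and z of tray in the frame of dryer between 0.041 and 0.049 m and angle between tray's own z axis and vertical below 0.06 rad and value of joint gate below 0.08 rad and linear speed of tray below 0.01 m/s); the robot touches nothing.
It fails at once if the gate knocks or drops onto the tray (more than 2 N between them) (contact force between gate and tray above 2 N).
It fails at once if the tray is lifted more than 8 mm or tipped more than 9 degrees (z of tray in the frame of dryer above 0.053 m or angle between tray's own z axis and vertical above 0.16 rad).
It fails at once if the tray is rammed (more than 40 N from the fingers) (contact force between the fingers and tray above 40 N).
It fails at once if a bystander is moved more than 25 mm (distance of any of cup, figurine, bottle, brush, knife, bowl, tube from where it was at the start of the episode above 0.025 m).
It also fails if it takes over 48 s, if anything falls off the work surface, if the arm or the gripper's body presses on something with over 40 N, if the wrist force passes 120 N, or if a joint passes its speed limit or range.

## Robot

A 7-joint arm with a two-finger parallel gripper is mounted at the origin on the work surface. World frame = base frame: x ahead of the robot, y to its left, z up, the work surface at z = 0. Lengths are in mm, angles in rad, forces in N, time in s.
With the tool pointing down it reaches from about 400 to 875 mm from the base axis. Payload 4.4 kg.
Tool frame: the origin (TCP) lies on the centre line of the jaws, within the pads' length; the fingertips stand 25 mm ahead of it and the grasp point (between the pads) lies 6 mm ahead of it (ctrl.finger_overhang is the distance from the TCP to the fingertips, in mm); z points along the fingers, y is the line along which they close (so a half turn about z gives the same grasp; the last joint's range is limited). The gripper opens to 85 mm and grips with 20 to 120 N. Pads are 22 mm wide; open, the fingers measure 114 mm over their backs; the gripper's body (76 mm by 85 mm) begins 54 mm behind the grasp point. The pads swing forward as they close: fully open they stand 13 mm farther back than shut.
Start: joints at [-1.303, 0.628, 0.038, 1.517, -0.027, 0.996, -0.02], TCP at [212.941, 614.145, 256.313] pointing down, gripper open.
Joint ranges: [-3.06, 3.06], [-0.37, 2.12], [-1.25, 1.32], [0.18, 2.47], [-1.1, 4.24], [0.23, 1.98], [-2.94, 2.94]. Speed limits (rad/s): [2.57, 2.57, 3.14, 3.14, 3.14, 3.14, 3.14].

## Interface

Orientations are given as [roll, pitch, yaw] about the fixed x, y, z axes, in that order (R = Rz(yaw) Ry(pitch) Rx(roll)).
In Python, from cell import ctrl gives the robot as it stands. The module is installed in compiled form; this text tells all that it offers.
- The arm moves only by the tool play_rows, never from a script. Its argument "targets" is a list of rows, each a list of 5 numbers: the closure, from 0 (fully open) to 1 (shut), then the shift along the tool's x, y, z in cm, then the turn about the tool's z in degrees. In form: [[gripper, dx, dy, dz, spin], ...]. A call has 1 to 10 rows; each row is the pose to reach, as a shift and turn from the pose commanded when the call began, along the tool's axes at that moment; what a row does not reach only later rows make up. A row lasts 1/10 s, in which the tool goes at most 50 mm and 8.59 degrees, less where a joint would pass 70% of its speed; a pose out of reach is approached as far as the arm can. A call with a gripper value outside its range is refused whole. The fingers move at their own pace and stop on an object; the grip force is fixed at half the most. Time passes only in rows, so rows that repeat a pose let the fingers close. It gives the time, the measured TCP pose, the force, the opening and the grip force at its end, in the units of the state.
- ctrl.read_state(): the state, without advancing time (a new reading comes with each control period).
- ctrl.get_image(name): name is "scene" or "top" or "wrist"; returns (picture, depth): 400x640x3 uint8, red, green, blue; 400x640 float32, mm along the optical axis (not along the pixel's ray), 0 where there is no reading.
- ctrl.calibration(name): a dict with "vfov" (degrees; the focal length in pixels is half the picture's height over the tangent of half this angle, whatever the lens; pixels are square), "cx", "cy" (the principal point, pixels), "extrinsics" (4x4, takes a point from camera to world coordinates); the wrist camera has in their place "mount" (4x4, takes a point from camera to tool coordinates, whose origin is the TCP and whose axes are the flange's). Camera axes: x right, y down, z forward; pixel columns grow to the right and rows downward; lengths in mm; the calibration is good to about 2 mm. A picture is of the moment at which its call begins: read the wrist's pose just before it. calibration takes no time and is no camera call.
- ctrl.finish_job(): hands the job in; it is judged then, once.
Trained networks look in the newest picture that a camera, given by its name, has taken for a name from the list of things; names that differ only in an ending like _2 or _b are one class to them, and where a whole thing is asked for, a point or a joint stands for the part that bears it (a point fixed in the world has none). Each returns a list of dicts, best first, with "confidence" (0 to 1); they miss things now and then, are a little off and sometimes report something else, mostly with a low value. They report only what shows in the picture. A call takes as long as a camera call. They do not tell look-alikes from the thing itself.
- ctrl.search_frame(camera, name): "bbox" ([left, top, right, bottom] in pixels, round what is visible of it).
- ctrl.trace(camera, name): "pixels" (400x640 bool, what is visible of it) and "bbox" ([left, top, right, bottom] in pixels, round what is visible of it).
The state is a dict: "clock": time; "qpos": joint angles; "qd": joint speeds; "tau": joint torques, N m; "eef_pos": TCP position; "tool_rot": TCP orientation; "force": force on the tool from outside, world axes, zero at the start; "torque": the same for the moment, N m; "width": finger opening in mm; "gripper_force": force on a finger pad.
Only numpy, scipy, OpenCV 4.12 (cv2) and the standard library are available. Lean on these libraries where they do the work, as an engineer would, in place of code of your own. Each camera call takes 0.05 s, during which the arm holds its last target. There are 200 camera calls.

## Working session

There is one attempt and no reset: what is moved stays moved. The work goes in short steps, Python scripts to look and compute and a tool call to move; the robot and the scene stay as the last step left them, time stands still between calls to the robot, and variables do not carry over. Pictures are saved under pics/ and viewed, at most 10 in all, crops included, and the job is handed in when it is done.

Besides the shell and the picture viewer there is one more tool, called after ">>>" by a JSON object that holds its "fn" and its "kwargs", one argument or row to a line. play_rows: Moves the arm, as the interface text tells. Its arguments: {"type":"object","properties":{"targets":{"type":"array"}},"required":["targets"]}

```bash
mkdir -p pics; cat > h.py <<'E'
import numpy as np,cv2
from cell import ctrl
from scipy.spatial.transform import Rotation as R
def K(n):
    c=ctrl.calibration(n); return 200/np.tan(np.radians(c['vfov'])/2),c['cx'],c['cy'],c
def ext(n,st=None):
    c=ctrl.calibration(n)
    if n!='wrist': return np.array(c['extrinsics'])
    T=np.eye(4);T[:3,:3]=R.from_euler('xyz',st['tool_rot']).as_matrix();T[:3,3]=st['eef_pos'];return T@np.array(c['mount'])
def cloud(n,d,st=None):
    f,cx,cy,c=K(n);v,u=np.mgrid[0:400,0:640]
    P=np.stack([(u-cx)/f*d,(v-cy)/f*d,d,np.ones_like(d)],-1)@ext(n,st).T
    P=P[...,:3];P[d<=0]=np.nan;return P
def save(n,im,s=1): cv2.imwrite('pics/'+n,cv2.resize(im[...,::-1],None,fx=s,fy=s))
E
python3 - <<'E'
from h import *
s=ctrl.read_state();print(s)
ims=[]
for n in ('scene','top'):
    im,d=ctrl.get_image(n);P=cloud(n,d);np.savez('pics/%s0.npz'%n,im=im,d=d,P=P);save(n+'0.png',im,1.25)
    print(n,ext(n).round(2).tolist(),K(n)[:3])
    for k in ('tray','dryer','gate','lip','bar'):
        for r in ctrl.trace(n,k)[:3]:
            m=r['pixels'];print(n,k,round(r['confidence'],2),np.round(r['bbox']),np.nanmedian(P[m],0).round() if m.any() else 0)
print(ctrl.calibration('wrist'))
E
```

```text
{'clock': 0.0, 'qpos': array([-1.30281816,  0.62931787,  0.03845851,  1.51837449, -0.02701034,
        0.99631713, -0.01995465]), 'qd': array([-1.44528558e-06,  1.43487166e-03,  3.93736676e-04, -8.19705783e-04,
       -3.55823687e-04,  9.81848891e-04,  7.59120650e-04]), 'tau': array([ 5.10313130e-04, -5.63405371e+01,  1.22578740e+00, -1.93442613e+01,
        1.08715301e-02,  1.08455174e-02, -7.78514448e-06]), 'eef_pos': array([212.73661463, 613.58211592, 255.40559774]), 'tool_rot': array([-3.13969441e+00,  2.48634380e-05,  2.80784069e+00]), 'force': array([-0.2367022 , -0.8864723 , -0.38844559]), 'torque': array([-0.02191546,  0.01447281, -0.03305072]), 'gripper_force': 0.0, 'width': 85.29135947503201}
scene [[-0.36, 0.79, -0.49, 1042.42], [0.93, 0.31, -0.19, 269.97], [0.01, -0.53, -0.85, 968.24], [0.0, 0.0, 0.0, 1.0]] (np.float64(434.9171894890586), 321.68836104825914, 199.75817295065642)
scene tray 0.68 [251. 100. 304. 137.] [ 290. -155.   27.]
scene tray 0.58 [310. 259. 329. 288.] [699. 134.  62.]
scene tray 0.56 [260. 196. 333. 232.] [574.  17.  64.]
scene gate 0.85 [242. 166. 37
[... 692 characters left out ...]
 84.]
top gate 0.42 [269. 120. 563. 257.] [ 574. -209.  215.]
top lip 0.9 [314. 180. 377. 212.] [574.  17.  61.]
top lip 0.67 [374. 292. 479. 363.] [ 291. -173.   16.]
top bar 0.56 [270. 173. 399. 232.] [503.  60.  84.]
top bar 0.22 [218. 201. 254. 236.] [490. 289.  17.]
{'vfov': 62.07908351906033, 'cx': 320.299333868918, 'cy': 199.30749469272817, 'mount': array([[-8.54961746e-04, -9.47673438e-01, -3.19240229e-01,
         8.24430878e+01],
       [ 9.99999286e-01, -5.43674594e-04, -1.06419910e-03,
        -6.16716477e-01],
       [ 8.34950416e-04, -3.19240911e-01,  9.47673226e-01,
        -1.17675009e+02],
       [ 0.00000000e+00,  0.00000000e+00,  0.00000000e+00,
         1.00000000e+00]])}
```

View pics/top0.png

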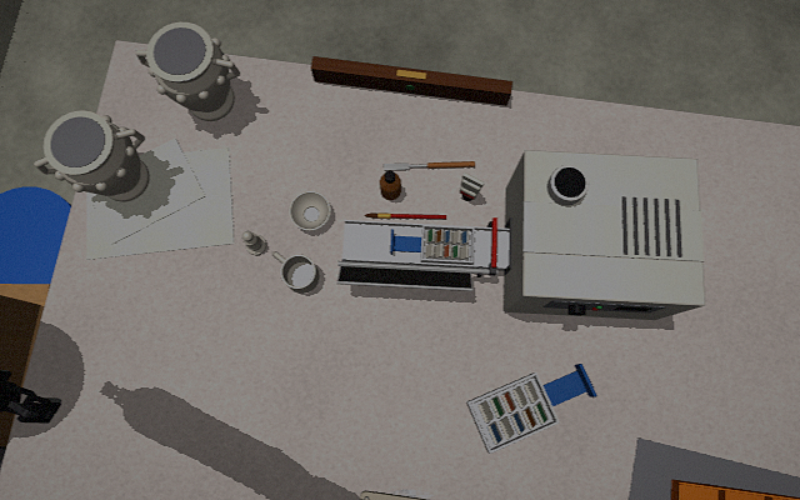

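View pics/scene0.png

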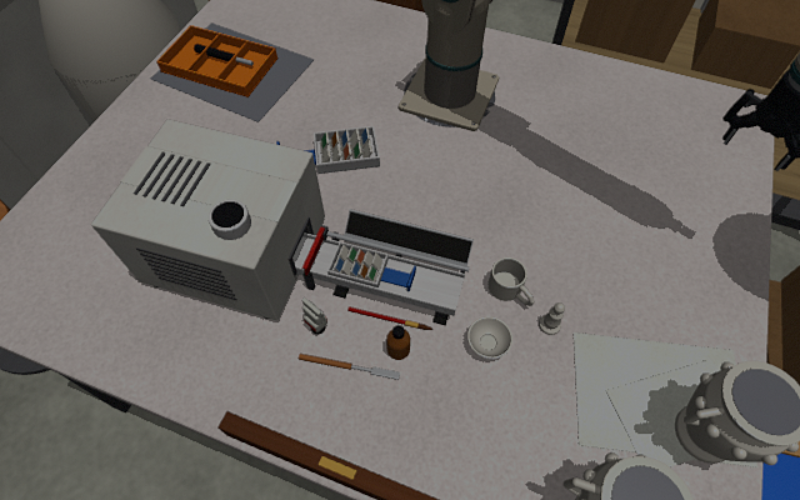

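The top view shows the small tray in the chute at about (430,243) in the 1.25x picture, with its blue lip at (393,243), the red gate at (495,245) and the black bar at (405,275). The larger look-alike tray lies loose at (515,410). The tray in the chute is the smaller one, so it is the one meant.

```bash
python3 - <<'E'
from h import *
print('overhang',ctrl.finger_overhang)
for n in ('top','scene'):
    z=np.load('pics/%s0.npz'%n);im,P=z['im'].astype(int),z['P'];r,g,b=im[...,0],im[...,1],im[...,2]
    X,Y,Z=P[...,0],P[...,1],P[...,2]
    roi=(X>430)&(X<680)&(Y>-150)&(Y<240)
    def rect(nm,m):
        m=cv2.morphologyEx(m.astype(np.uint8),cv2.MORPH_OPEN,np.ones((2,2)))>0
        p=P[m];q=p[:,:2].astype(np.float32)
        c,s,a=cv2.minAreaRect(q);print(n,nm,m.sum(),'c',np.round(c,1),'s',np.round(s,1),'a',round(a,2),'z',np.percentile(p[:,2],[5,50,95]).round(1))
    rect('bar',roi&(r+g+b<110)&(Z>60)&(Z<115)&(Y>-20))
    rect('red',roi&(r>110)&(g<60)&(b<60)&(Z>50)&(Z<110))
    bl=roi&(b>1.5*r+20)&(b>70)&(Y<140)
    rect('blue',bl&(Z<56)&(Z>42)); rect('lip',bl&(Z>62)&(Z<80)&(X>545)&(X<615))
    rect('cab',(Z>205)&(Z<222)&(X>400)&(Y<-50))
    rect('floor+',roi&(Z>40)&(Z<62)&(Y>-20)&(r+g+b>150))
    rect('tray',roi&(Z>62)&(Z<82)&(Y<45)&(Y>-50)&~((r>110)&(g<60)))
E
python3 - <<'E'
import cv2,numpy as np
z=np.load('pics/top0.npz');cv2.imwrite('pics/topcrop.png',cv2.resize(z['im'][165:250,262:422,::-1],None,fx=5,fy=5))
E
```

```text
overhang 25.0
top bar 1101 c [581.6  92.9] s [208.7 217.4] a 4.67 z [nan nan nan]
top red 92 c [593.2 -87.2] s [108.   15.2] a 1.01 z [44.2 86.3 90.4]
top blue 246 c [571.7  75.1] s [59.3 19.6] a 67.26 z [nan nan nan]
top lip 8 c [586.1 110.9] s [10.9  2.1] a 6.26 z [46.5 54.8 70.2]
top cab 16038 c [ 655.5 -314.6] s [306.2 426.7] a 9.87 z [nan nan nan]
top floor+ 2141 c [571.9  93.1] s [ 82.6 222.2] a 7.96 z [nan nan nan]
top tray 937 c [ 5.545e+02 -4.000e-01] s [102.9  99.6] a 10.55 z [nan nan nan]
scene bar 1513 c [520.7 107.4] s [135.2 221. ] a 18.72 z [nan nan nan]
scene red 31 c [588.2 -81.3] s [74.2  4. ] a 5.49 z [74.8 86.8 89.8]
scene blue 208 c [574.8  82.4] s [32.2 53.1] a 8.74 z [nan nan nan]
scene lip 33 c [578.8  41.1] s [ 35.1 143.2] a 5.46 z [50.7 63.6 72.1]
scene cab 12347 c [ 528.  -272.4] s [414.  292.6] a 7.33 z [nan nan nan]
scene floor+ 2193 c [596.3 115.7] s [ 99.  250.4] a 30.19 z [nan nan nan]
scene tray 1177 c [546.3  -1.3] s [116.7 107.4] a 13.05 z [nan nan nan]
```

View pics/topcrop.png

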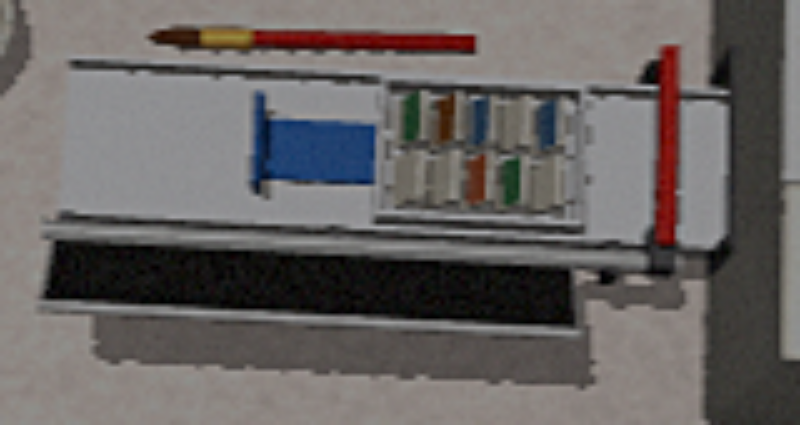

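The crop shows the tray body at (375–582, 82–230), the lip at x≈258 (y 92–190), the bar's outer edge from (45,308) to (577,328), and the red gate from (669,45) to (665,243). I'll intersect these pixels with their known heights.

```bash
cat > m.py <<'E'
from h import *
from scipy.optimize import least_squares
def ray(n,uv,z,st=None):
    f,cx,cy,_=K(n);T=ext(n,st);d=T[:3,:3]@np.array([(uv[0]-cx)/f,(uv[1]-cy)/f,1]);o=T[:3,3];return o+d*(z-o[2])/d[2]
E
python3 - <<'E'
from m import *
pt=lambda c,z: ray('top',(c[0]/5+262-.4,c[1]/5+165-.4),z)
# crop px, dryer xyz
c=[((40,310),(-45,290,99)),((579,328),(-45,40,99)),((44,228),(0,295,66)),((72,62),(88,290,57)),((669,45),(97,0,87))]
A=np.array([pt(p,q[2])[:2] for p,q in c]);B=np.array([q[:2] for _,q in c],float)
def f(t):
    a=t[2];Rm=np.array([[np.cos(a),-np.sin(a)],[np.sin(a),np.cos(a)]]);return B@Rm.T+t[:2]-A
s=least_squares(lambda t:f(t).ravel(),[530,-80,0.1]);print(s.x,f(s.x).round(1).tolist())
t=s.x;a=t[2];Rm=np.array([[np.cos(a),-np.sin(a)],[np.sin(a),np.cos(a)]])
for nm,p,z in [('lip',(258,92),71),('lip',(258,190),71),('tr',(388,82),67),('tr',(580,88),67),('tr',(580,230),67),('tr',(376,222),67),('gate',(667,140),87),('redend',(665,243),66)]:
    w=pt(p,z)[:2];print(nm,w.round(1),'dryer',((w-t[:2])@Rm).round(1))
tgt=t[:2]+Rm@np.array([10,235]);print('tgt',tgt)
z=np.load('pics/top0.npz');P=z['P'][30:300:1,150:620];m=np.isfinite(P[...,2])&(P[...,2]>208)&(P[...,2]<222)
print(cv2.minAreaRect(P[m][:,:2].astype(np.float32)))
E
```

```text
[ 5.38813424e+02 -8.69825682e+01  9.82618179e-02] [[-0.0, -0.4], [-1.1, -2.5], [-0.6, 0.1], [1.8, 2.8], [-0.0, -0.0]]
lip [589.8 114.4] dryer [ 70.5 195.5]
lip [541.8 107.6] dryer [ 22.1 193.4]
tr [604.5  53.1] dryer [ 79.1 132.9]
tr [614.2 -39.3] dryer [79.7 40. ]
tr [544.4 -47.2] dryer [ 9.4 39. ]
tr [534.9  49.8] dryer [  9.5 136.5]
gate [588.7 -81.4] dryer [50.2  0.7]
redend [543.9 -88.2] dryer [ 4.9 -1.7]
tgt [525.71080016 147.86487432]
((608.4799194335938, -260.4909362792969), (259.2527160644531, 303.15673828125), 4.838698387145996)
```

>>> {"fn": "play_rows", "kwargs": {
  "targets": [
    [0.3,-2,-1.4,0,3],
    [0.3,-6,-4.3,0,9],
    [0.3,-10,-7.1,0,16],
    [0.3,-14,-10,0,23],
    [0.3,-18,-12.8,0,30],
    [0.3,-22,-15.7,0,37],
    [0.3,-26,-18.6,0,44],
    [0.3,-30,-21.4,0,51],
    [0.3,-33,-23.6,0,58],
    [0.3,-35,-25,0,65.4]
  ]
}}

```text
clock: 1.6
eef_pos: [463.6, 259.9, 256.8]
tool_rot: [3.14, 0.001, 1.657]
force: [-0.5, 1.0, 0.0]
width: 59.7
gripper_force: 0.0
```

```bash
python3 - <<'E'
from h import *
s=ctrl.read_state();print({k:np.round(s[k],3) for k in('clock','eef_pos','tool_rot','width','force','qpos')},ctrl.finger_overhang)
E
```

```text
{'clock': np.float64(1.6), 'eef_pos': array([463.586, 259.931, 256.795]), 'tool_rot': array([3.140e+00, 1.000e-03, 1.657e+00]), 'width': np.float64(59.662), 'force': array([-0.467,  0.958,  0.041]), 'qpos': array([-0.817,  0.48 ,  0.371,  1.855, -0.224,  0.846, -0.249])} 25.0
```

>>> {"fn": "play_rows", "kwargs": {
  "targets": [
    [0.3,-2,1.2,0.5,0],
    [0.3,-5,3,2,0],
    [0.3,-8,4.7,3.5,0],
    [0.3,-9.2,5.3,4,0],
    [0.3,-9.2,5.3,4,0]
  ]
}}

```text
clock: 2.1
eef_pos: [523.8, 174.4, 215.8]
tool_rot: [-3.141, 0.001, 1.662]
force: [0.6, 0.7, 0.4]
width: 59.7
gripper_force: 0.0
```

```bash
python3 - <<'E'
from m import *
s=ctrl.read_state();print(np.round(s['eef_pos'],1),np.round(s['tool_rot'],4),s['width'])
im,d=ctrl.get_image('wrist');np.savez('pics/w1.npz',im=im,d=d,pos=s['eef_pos'],rot=s['tool_rot']);save('w1.png',im,1.25)
P=cloud('wrist',d,s)
for k in('lip','tray','bar','gate'):
    for r in ctrl.trace('wrist',k)[:2]: print(k,r['confidence'],np.round(r['bbox']),np.nanmedian(P[r['pixels']],0).round(1))
E
```

```text
[523.8 174.4 215.8] [-3.1408e+00  1.2000e-03  1.6622e+00] 59.705724035540996
lip 0.9 [323. 252. 397. 379.] [571.3  36.6  63.9]
lip 0.61 [ 31. 358.  91. 398.] [ 221.9 -112.1   21.7]
tray 0.9 [ 31. 360.  88. 400.] [ 220.9 -112.9   21.8]
tray 0.71 [504. 210. 529. 320.] [749.1  68.6   7.7]
bar 0.7 [242. 151. 314. 382.] [497.5 114.9  82.3]
gate 0.71 [240. 150. 315. 379.] [497.5 114.6  82.3]
```

View pics/w1.png

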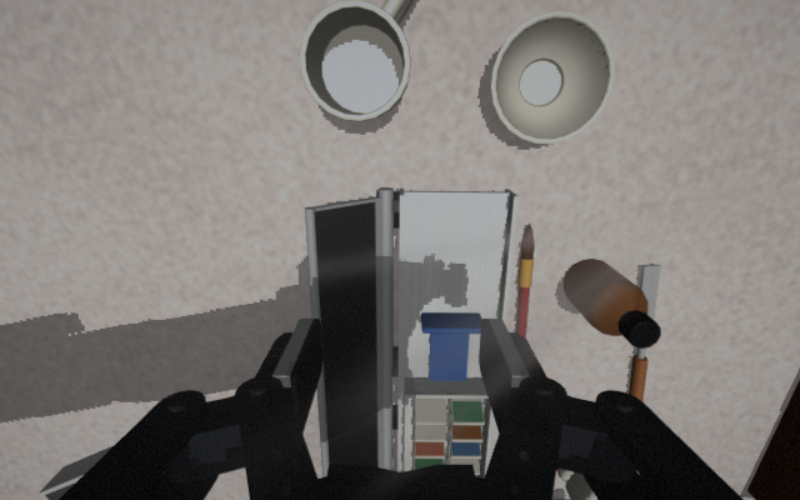

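The wrist view shows the lip at (421–480, 314–332), the far chute end at (386–512, 190), the bar at (310–385, 200–470), and the fingertips at about (300,350) and (505,350). I'll use it to check the pose.

```bash
python3 - <<'E'
from m import *
z=np.load('pics/w1.npz');s=dict(eef_pos=z['pos'],tool_rot=z['rot'])
a=.098;t=np.array([538.8,-87.]);Rm=np.array([[np.cos(a),-np.sin(a)],[np.sin(a),np.cos(a)]])
T=z['pos'][:2];print('tcp dryer',((T-t)@Rm).round(1))
for nm,p,h in [('rail86 end',(515,192),57),('rail12 end',(397,190),57),('shaft end',(386,188),66),('bar out',(307,211),99),('lip bot',(421,314),45),('lip bot',(480,314),45),('lip topL',(421,331),71),('lip topR',(481,331),71),('trayrearL',(405,382),67),('trayrearR',(490,380),67),('bar o low',(325,450),99),('rail86 low',(510,240),57),('shaft low',(382,460),66)]:
    w=ray('wrist',(p[0]/1.25,p[1]/1.25),h,s)[:2];print(nm,w.round(1),'dryer',((w-t)@Rm).round(1))
c=s['tool_rot'];M=ext('wrist',s);f,cx,cy,_=K('wrist')
# expected fingertip pixels for tip at z=25 and 17
for zz in(12,25):
  for y in(-37,37):
    q=np.linalg.inv(np.array(ctrl.calibration('wrist')['mount']))@[11,y,zz,1];print(zz,y,(np.array([f*q[0]/q[2]+cx,f*q[1]/q[2]+cy])*1.25).round())
E
```

```text
tcp dryer [ 10.7 261.6]
rail86 end [597.  209.9] dryer [ 87.  289.7]
rail12 end [518.1 204. ] dryer [  7.8 291.6]
shaft end [510.8 206.4] dryer [  0.8 294.7]
bar out [467. 195.] dryer [-43.8 287.7]
lip bot [545.1 107.1] dryer [ 25.3 192.5]
lip bot [590.6 111.3] dryer [ 70.9 192.3]
lip topL [544. 107.] dryer [ 24.1 192.6]
lip topR [586.7 111. ] dryer [ 67.  192.4]
trayrearL [537.  60.] dryer [ 12.6 146.5]
trayrearR [600.9  67.8] dryer [ 77.  147.9]
bar o low [483.   21.1] dryer [-44.9 113. ]
rail86 low [599.6 176.2] dryer [ 86.2 256. ]
shaft low [525.4 -18.1] dryer [-6.6 69.9]
12 -37 [296. 322.]
12 37 [507. 322.]
25 -37 [304. 306.]
25 37 [499. 306.]
```

```bash
python3 - <<'E'
from m import *
z=np.load('pics/w1.npz');d=z['d'];f,cx,cy,c=K('wrist');v,u=np.mgrid[0:400,0:640]
Q=(np.stack([(u-cx)/f*d,(v-cy)/f*d,d,np.ones_like(d)],-1)@np.array(c['mount']).T)[...,:3]
m=(d>0)&(Q[...,2]<45)&(abs(Q[...,1])<75)&(Q[...,2]>-20)&(abs(Q[...,0])<30)
for sg in(-1,1):
    q=Q[m&(Q[...,1]*sg>0)];print(sg,len(q),'z',np.percentile(q[:,2],[50,90,97,99,100]).round(1));q=q[q[:,2]>5];print('x',np.percentile(q[:,0],[2,50,98]).round(1),'y',np.percentile(q[:,1],[2,50,98]).round(1))
E
```

```text
-1 2510 z [-5.  11.5 15.9 18.  22.3]
x [-10.6   6.3  10.8] y [-42.7 -30.5 -30. ]
1 2512 z [-4.8 11.5 15.9 18.  20.8]
x [-10.7   6.2  10.8] y [29.3 29.8 42.2]
```

>>> {"fn": "play_rows", "kwargs": {
  "targets": [
    [0.3,0,0,2,0],
    [0.3,0,0,4,0],
    [0.3,0,0,6,0],
    [0.3,0,0,8,0],
    [0.3,0,0,9.5,0],
    [0.3,0,0,10.5,0],
    [0.3,0,0,11.5,0],
    [0.3,0,0,12.2,0],
    [0.3,0,0,12.8,0],
    [0.3,0,0,12.8,0]
  ]
}}

```text
clock: 3.35
eef_pos: [523.0, 176.9, 87.8]
tool_rot: [-3.141, -0.0, 1.666]
force: [0.2, -0.1, 2.0]
width: 59.6
gripper_force: 0.3
```

>>> {"fn": "play_rows", "kwargs": {
  "targets": [
    [0.3,0,0,0.6,0],
    [0.3,0,0,1.1,0],
    [0.3,0,0,1.5,0],
    [0.3,0,0,1.7,0],
    [0.3,0,0,1.7,0]
  ]
}}

```text
clock: 3.85
eef_pos: [523.1, 176.6, 71.0]
tool_rot: [-3.141, 0.0, 1.666]
force: [-0.1, -0.8, 2.7]
width: 59.7
gripper_force: 0.8
```

```bash
python3 - <<'E'
from m import *
im,d=ctrl.get_image('scene');c=im[120:270,200:400];save('s2.png',c,4)
P=cloud('scene',d);r,g,b=[im[...,i].astype(int) for i in range(3)]
m=(r>90)&(g<.45*r)&(b<.45*r)&(P[...,0]>480)&(P[...,0]<680)&(P[...,1]<-40)&(P[...,1]>-140)&(P[...,2]>60)
p=P[m];print(len(p),np.percentile(p,[2,50,98],axis=0).round())
if len(p)>10:
    l=cv2.fitLine(p[:,[0,2]].astype(np.float32),cv2.DIST_HUBER,0,.01,.01).ravel();print('gate angle',np.arctan2(l[1],l[0]))
E
```

```text
21 [[542. -89. 155.]
 [554. -87. 163.]
 [566. -85. 166.]]
gate angle -0.40786257
```

View pics/s2.png

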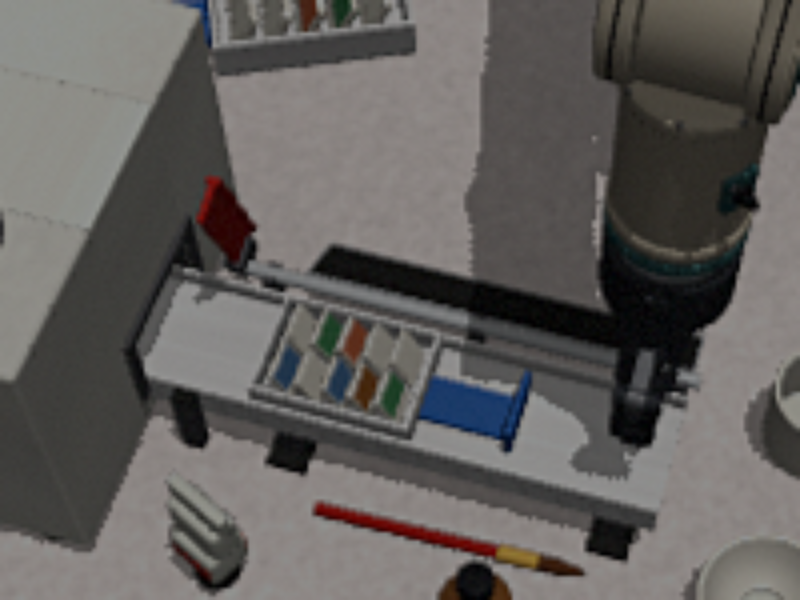

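The gate stands raised at (225,215) in the crop and the fingers are behind the lip at (520,410). Now I slide along the bar toward the lip.

>>> {"fn": "play_rows", "kwargs": {
  "targets": [
    [0.3,-0.4,0,0,0],
    [0.3,-1,0,0,0],
    [0.3,-1.8,0,0,0],
    [0.3,-2.6,0,0,0],
    [0.3,-3.4,0,0,0],
    [0.3,-4.1,0,0,0],
    [0.3,-4.6,0,0,0],
    [0.3,-4.9,0,0,0],
    [0.3,-5.1,0,0,0],
    [0.3,-5.3,0,0,0]
  ]
}}

```text
clock: 4.9
eef_pos: [528.2, 124.1, 71.3]
tool_rot: [-3.141, -0.0, 1.667]
force: [-0.4, 1.4, 1.3]
width: 59.4
gripper_force: 0.9
```

>>> {"fn": "play_rows", "kwargs": {
  "targets": [
    [0.3,-0.2,0,0,0],
    [0.3,-0.4,0,0,0],
    [0.3,-0.6,0,0,0],
    [0.3,-0.8,0,0,0],
    [0.3,-1.0,0,0,0],
    [0.3,-1.2,0,0,0],
    [0.3,-1.4,0,0,0],
    [0.3,-1.6,0,0,0],
    [0.3,-1.8,0,0,0],
    [0.3,-2.0,0,0,0]
  ]
}}

```text
clock: 5.9
eef_pos: [530.1, 103.9, 71.3]
tool_rot: [-3.141, -0.0, 1.666]
force: [-1.0, 3.3, 2.2]
width: 59.5
gripper_force: 1.8
```

>>> {"fn": "play_rows", "kwargs": {
  "targets": [
    [0.3,-0.3,0,0,0],
    [0.3,-0.7,0,0,0],
    [0.3,-1.1,0,0,0],
    [0.3,-1.5,0,0,0],
    [0.3,-1.9,0,0,0],
    [0.3,-2.3,0,0,0],
    [0.3,-2.7,0,0,0],
    [0.3,-3.1,0,0,0],
    [0.3,-3.4,0,0,0],
    [0.3,-3.6,0,0,0]
  ]
}}

```text
clock: 6.9
eef_pos: [533.6, 67.8, 71.3]
tool_rot: [-3.141, 0.0, 1.666]
force: [-0.9, 2.8, 0.6]
width: 59.6
gripper_force: 1.8
```

```bash
python3 - <<'E'
from m import *
im,d=ctrl.get_image('scene');save('s3.png',im[120:270,200:400],4)
s=ctrl.read_state();w=s['eef_pos'][:2]-[538.8,-87];print('tcp dryer',.9952*w[0]+.0978*w[1],-.0978*w[0]+.9952*w[1],s['force'])
E
```

```text
tcp dryer 9.980473148200037 154.2349626353801 [-1.28306298  1.70745268  0.82403441]
```

View pics/s3.png

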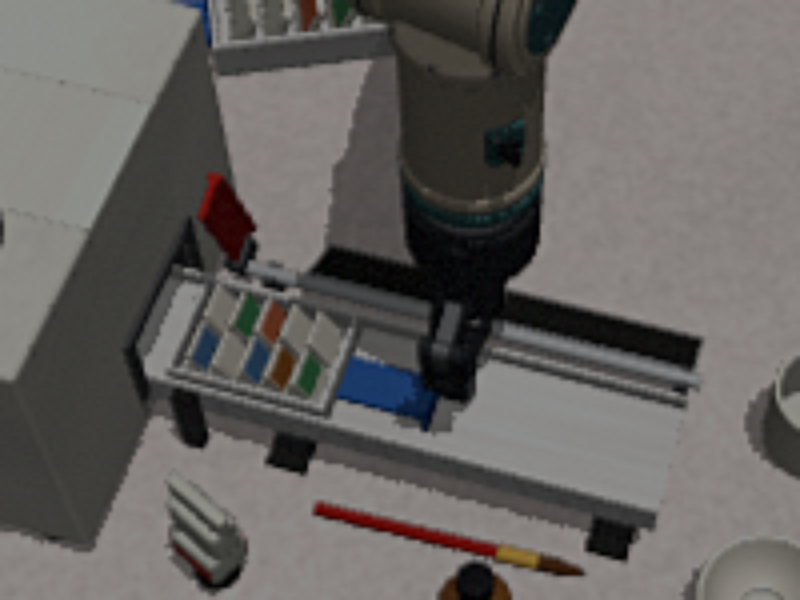

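The tray slides straight, with its front near the gate and the gate still raised at (225,215). I'll continue.

>>> {"fn": "play_rows", "kwargs": {
  "targets": [
    [0.3,-0.3,0,0,0],
    [0.3,-0.7,0,0,0],
    [0.3,-1.1,0,0,0],
    [0.3,-1.5,0,0,0],
    [0.3,-1.9,0,0,0],
    [0.3,-2.3,0,0,0],
    [0.3,-2.7,0,0,0],
    [0.3,-3.1,0,0,0],
    [0.3,-3.5,0,0,0],
    [0.3,-3.9,0,0,0]
  ]
}}

```text
clock: 7.95
eef_pos: [537.3, 29.1, 71.3]
tool_rot: [-3.141, -0.0, 1.666]
force: [-1.4, 2.7, 0.6]
width: 59.6
gripper_force: 1.8
```

>>> {"fn": "play_rows", "kwargs": {
  "targets": [
    [0.3,-0.4,0,0,0],
    [0.3,-0.8,0,0,0],
    [0.3,-1.2,0,0,0],
    [0.3,-1.6,0,0,0],
    [0.3,-2.0,0,0,0],
    [0.3,-2.4,0,0,0],
    [0.3,-2.8,0,0,0],
    [0.3,-3.1,0,0,0],
    [0.3,-3.4,0,0,0],
    [0.3,-3.6,0,0,0]
  ]
}}

```text
clock: 8.95
eef_pos: [540.8, -6.7, 71.3]
tool_rot: [-3.142, 0.0, 1.666]
force: [-1.2, 2.7, 2.3]
width: 60.0
gripper_force: 1.9
```

>>> {"fn": "play_rows", "kwargs": {
  "targets": [
    [0.3,-0.2,0,0,0],
    [0.3,-0.4,0,0,0],
    [0.3,-0.6,0,0,0],
    [0.3,-0.8,0,0,0],
    [0.3,-1.0,0,0,0],
    [0.3,-1.15,0,0,0],
    [0.3,-1.3,0,0,0],
    [0.3,-1.4,0,0,0],
    [0.3,-1.5,0,0,0],
    [0.3,-1.6,0,0,0]
  ]
}}

```text
clock: 9.95
eef_pos: [542.3, -22.4, 71.3]
tool_rot: [-3.142, -0.0, 1.666]
force: [-2.8, 3.5, 1.1]
width: 59.9
gripper_force: 1.9
```

>>> {"fn": "play_rows", "kwargs": {
  "targets": [
    [0.3,-0.07,0,0,0],
    [0.3,-0.14,0,0,0],
    [0.3,-0.21,0,0,0],
    [0.3,-0.28,0,0,0]
  ]
}}

```text
clock: 10.35
eef_pos: [542.6, -25.1, 71.3]
tool_rot: [-3.142, -0.0, 1.666]
force: [-1.4, 2.5, 1.3]
width: 59.6
gripper_force: 1.8
```

>>> {"fn": "play_rows", "kwargs": {
  "targets": [
    [0.3,-0.07,0,0,0],
    [0.3,-0.14,0,0,0],
    [0.3,-0.21,0,0,0],
    [0.3,-0.28,0,0,0]
  ]
}}

```text
clock: 10.75
eef_pos: [542.9, -28.0, 71.3]
tool_rot: [-3.142, -0.0, 1.666]
force: [-1.1, 2.8, 0.6]
width: 60.1
gripper_force: 1.8
```

>>> {"fn": "play_rows", "kwargs": {
  "targets": [
    [0.3,-0.06,0,0,0],
    [0.3,-0.12,0,0,0],
    [0.3,-0.18,0,0,0],
    [0.3,-0.24,0,0,0]
  ]
}}

```text
clock: 11.15
eef_pos: [542.9, -29.0, 71.3]
tool_rot: [-3.141, -0.002, 1.668]
force: [-1.3, 6.6, 3.2]
width: 60.0
gripper_force: 3.7
```

>>> {"fn": "play_rows", "kwargs": {
  "targets": [
    [0.3,-0.06,0,0,0],
    [0.3,-0.1,0,0,0],
    [0.3,-0.1,0,0,0]
  ]
}}

```text
clock: 11.45
eef_pos: [543.0, -29.1, 71.3]
tool_rot: [-3.141, -0.003, 1.669]
force: [-1.9, 7.5, 2.5]
width: 59.6
gripper_force: 4.2
```

The force rose and the tool stopped moving, at the expected place, so the tray is at the stop. I'll back off the lip, then lift.

>>> {"fn": "play_rows", "kwargs": {
  "targets": [
    [0.3,0.2,0,0,0],
    [0.3,0.5,0,0,0],
    [0.3,0.9,0,0,0],
    [0.3,1.2,0,0,0],
    [0.3,1.2,0,-0.3,0],
    [0.3,1.2,0,-0.8,0],
    [0.3,1.2,0,-1.3,0],
    [0.3,1.2,0,-1.8,0],
    [0.3,1.2,0,-2.3,0],
    [0.3,1.2,0,-2.8,0]
  ]
}}

```text
clock: 12.45
eef_pos: [542.2, -19.4, 99.9]
tool_rot: [3.141, -0.0, 1.666]
force: [0.5, -0.5, 0.6]
width: 60.2
gripper_force: 0.0
```

>>> {"fn": "play_rows", "kwargs": {
  "targets": [
    [0.3,0,0,-0.5,0],
    [0.3,0,0,-1,0],
    [0.3,0,0,-1.6,0],
    [0.3,0,0,-2.5,0],
    [0.3,0,0,-4,0],
    [0.3,1,0,-6,0],
    [0.3,3,0,-8.5,0],
    [0.3,6,0,-11,0],
    [0.3,9,0,-12,0],
    [0.3,9,0,-12,0]
  ]
}}

```text
clock: 13.45
eef_pos: [534.0, 75.8, 221.3]
tool_rot: [3.138, -0.004, 1.674]
force: [0.0, -0.4, -0.3]
width: 59.9
gripper_force: 0.0
```

```bash
python3 - <<'E'
from m import *
im,d=ctrl.get_image('scene');save('s4.png',im[120:270,200:400],4)
s=ctrl.read_state();print(s['clock'],s['eef_pos'],s['force'])
E
```

```text
13.5 [533.59147668  72.89022175 220.50280398] [ 0.34627937 -0.48255733  0.85942073]
```

View pics/s4.png

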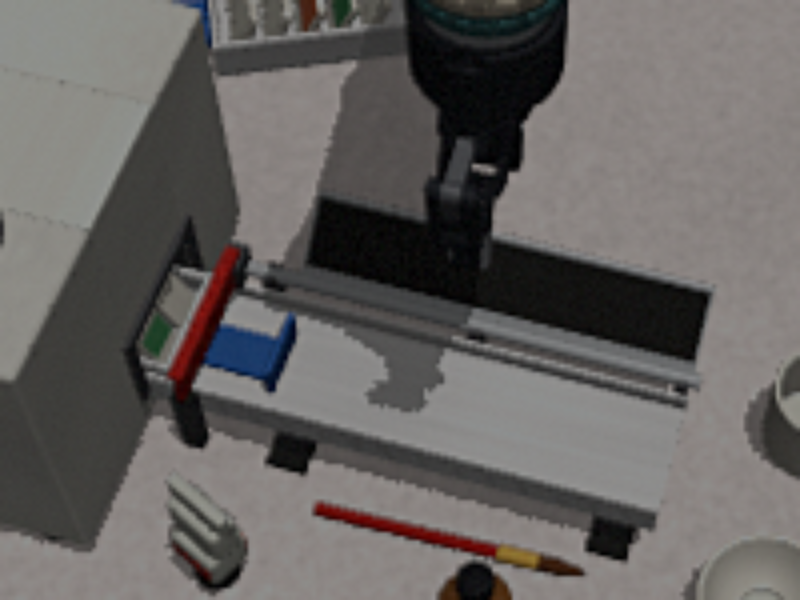

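The gate is shut at (205,320) over the tongue, the lip is at (280,355), and the hand is clear.

```bash
python3 -c "
from cell import ctrl
print(ctrl.finish_job())"
```

```text
the job is handed in; nothing more can be done
None
```

The tray is home against the stop, the gate is shut behind it over the tongue, the hand is clear, and the job was handed in at about 13.5 s (no verdict was returned).

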